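Chock an edger blade and torque its nut to the click

ROBOT

A 6-joint arm with a two-finger parallel gripper is mounted at the origin on the work surface. World frame = base frame: x ahead of the robot, y to its left, z up, the work surface at z = 0. Lengths are in mm, angles in rad, forces in N, time in s.
With the tool pointing down it reaches from about 350 to 775 mm from the base axis. Payload 7.3 kg.
Tool frame: the origin (TCP) lies on the front face of the gripper's body, between the roots of the fingers; the fingertips stand 66 mm ahead of it and the grasp point (between the pads) lies 47 mm ahead of it (bot.tip_extent is the distance from the TCP to the fingertips, in mm); z points along the fingers, y is the line along which they close (so a half turn about z gives the same grasp; the last joint's range is limited). The gripper opens to 92 mm and grips with 3 to 60 N. Pads are 19 mm wide; open, the fingers measure 130 mm over their backs; the gripper's body (75 mm by 190 mm) begins 47 mm behind the grasp point.
Start: joints at [1.166, 0.342, 1.524, -0, 1.275, -0.146], TCP at [134.34, 507.535, 292.241] pointing down, gripper open.
Joint ranges: [-2.53, 2.53], [-0.77, 2.02], [0.04, 2.7], [-1, 4.14], [0.28, 2.66], [-3.11, 3.11]. Speed limits (rad/s): [2.57, 2.57, 3.14, 3.14, 3.14, 3.14].

INTERFACE

Orientations are given as [roll, pitch, yaw] about the fixed x, y, z axes, in that order (R = Rz(yaw) Ry(pitch) Rx(roll)).
In Python, from plant import readout, viewer, order, bot gives the robot as it stands.
- The arm moves only by the shell command python3 -m creep 'ROWS'. ROWS is text: rows parted by semicolons, each of 7 numbers parted by spaces: the shift along the world's x, y, z in m, then the turn, a rotation vector about the world's x, y, z in rad, then the opening in per cent of the stroke, from 0 (shut) to 100 (fully open). A call has 1 to 8 rows; each row shifts and turns the commanded pose from where the row before left it; what a row does not reach is not made up. A row lasts 1/12 s, in which the tool goes at most 41.7 mm and 7.16 degrees, less where a joint would pass 70% of its speed; a pose out of reach is approached as far as the arm can. A call is refused whole if a number of a shift passes 0.0417 or a number of a turn 0.125, either way. A call with a gripper value outside its range is refused whole. The fingers move at their own pace and stop on an object; the grip force is fixed at half the most. Time passes only in rows, so rows that do not move let the fingers close. It gives the time, the measured TCP pose, the force, the opening and the grip force at its end, in the units of the state.
- readout.get_obs(): the state, without advancing time (a new reading comes with each control period).
- viewer.capture(name): name is "scene" or "top" or "wrist"; returns the picture (400x640x3 uint8, red, green, blue); there is no depth.
- viewer.camera_info(name): a dict with "fx", "fy", "cx", "cy" (pixels), "D" ([k1, k2, p1, p2, k3] as OpenCV has them; the pictures are not rectified), "origin" and "rotation" of the camera in the world. Camera axes: x right, y up, looking along -z (the intrinsics and any distortion apply to the point x, -y, -z); pixel columns grow to the right and rows downward; lengths in mm; the calibration is good to about 2 mm. A picture is of the moment at which its call begins: read the wrist's pose just before it. camera_info takes no time and is no camera call; for the wrist camera it gives the pose at the moment of the call.
- order.close_job(): hands the job in; it is judged then, once.
The state is a dict: "time": time; "joint_positions": joint angles; "dq": joint speeds; "tau": joint torques, N m; "tool_pos": TCP position; "tcp_rot": TCP orientation; "contact_force": force on the tool from outside, world axes, zero at the start; "moment": the same for the moment, N m; "grip_width": finger opening in mm; "finger_force": force on a finger pad.
Only numpy, scipy, OpenCV 4.12 (cv2) and the standard library are available. Lean on these libraries where they do the work, as an engineer would, in place of code of your own. Each camera call takes 0.05 s, during which the arm holds its last target. There are 200 camera calls.

TASK

Finish fitting the new blade on the lawn edger that is strapped down on the bench: stand the pale pine block upright on the bench between the bar blade and the end flange of the orange guard, so that the blade cannot turn with the nut. Then push the torque wrench's handle clockwise (seen from above) until the wrench clicks, which you notice by its handle suddenly giving way a few degrees, stop there without tightening the nut further, and let the handle go. Leave the block where it chocks the blade, and do not disturb the other tools and things on the bench.

Things in the scene. Friction and masses are not known exactly. Their poses are not given: they have to be found in the camera images.
- edger: Lawn edger head lying on its side, blade up, fixed to the bench. Origin: bench top under the vertical axis on which blade, nut and wrench turn; z up. Orange guard (rim radius 135 mm, 78 mm high) on the +x side; its end flange is an upright wall facing -x at x = 87, y 40 to 104, z 44 to 78 mm; before it, at smaller x, the bench is bare. Tube (below 50 mm) runs to +x, -y.
- gap (a point): Place for the block, fixed on the edger at x = 52, y = 85, z = 60 mm in its frame, with parallel axes: with the block's centre here and its 60 mm side along the edger's x, 5 mm is left to the flange. It may stand up to 30 mm short: the blade slides it against the flange when the wrench is pushed.
- block_center (a point): Centre of the pine block, 60 (its x) by 80 (its y) by 120 mm (its z, upright as it stands at the start), 0.3 kg, loose. Belongs with its 60 mm side along the edger's x.
- blade (a joint): Angle of the steel bar blade (230 long, 50 wide, 3 thick, 56 to 59 mm above the bench), rad. 0: along the edger's y, touching a 60 mm thick block that stands against the flange; negative: turned back, counter-clockwise from above. Turns at 0.3 N m, so until chocked it turns along with nut and wrench and the nut does not tighten.
- nut (a joint): Angle of the flange nut against the blade, in rad, growing as it is tightened (clockwise seen from above). It starts 0.15 to 0.35 and gets ever harder to turn. It does not turn back by itself.
- axis (a point): Point on the vertical turning axis at the height of the wrench's handle, 163 mm above the bench. A 36 mm wide ratchet head sits here (top at 176 mm, its small black lever to 183 mm), over a slim extension and socket.
- grip (a point): Mid-grip of the torque wrench's level handle, 185 mm from the axis, on its centre line. Black grip 30 mm thick, 145 to 245 mm from the axis, underside 148 mm above the bench. x points outward along the handle, z up. The wrench sits on the nut and stays there; pushing the grip sideways turns it about the axis. Tightening needs 11 N here at first, the click comes at about 15 N.
- click (a joint): How far the wrench's handle has given way at its head, in rad: 0 while it is below the set torque, jumps to 0.11 (its stop) at the click, with the push needed falling by two thirds, and returns to 0 when the handle is let go. Pushing on at the stop tightens the nut too far.
- sanding_block: Bystander: dark wooden sanding block, 125 x 68 x 44 mm. Origin: centre of its underside.
- mallet: Bystander: blue plastic hammer, 240 mm long, 44 mm high, lying. Origin: under the middle.
- ratchet: Bystander: small chrome ratchet without a socket, 200 mm long, 28 mm high, lying flat on the bench. Origin: under the middle.
- locking_pliers: Bystander: steel locking pliers, 200 mm long, 20 mm high. Origin: under the middle.
- bowl: Bystander: white ceramic bowl of nuts, 120 mm across, 50 mm high. Origin: centre of its underside.
- oil_can: Bystander: green can, 54 mm across, 160 mm high, upright. Origin: centre of its underside.
- old_blade: Bystander: rusty worn blade, 185 x 46 x 4 mm, lying flat. Origin: under the middle.
Mind the look-alikes: they are no part of the job. Of the things like the part that bears block_center, leave any that is blue or purple; of the rest the smaller one is meant.

How it is judged:
By the outcome, as a careful person would: the job done as asked, in the order asked, and still so for the second after the job is handed in, with the robot touching nothing.
It also fails if it takes over 61 s, if anything falls off the work surface, if the arm or the gripper's body presses on something with over 40 N, if the wrist force passes 120 N, or if a joint passes its speed limit or range.

## Working session

There is one attempt and no reset: what is moved stays moved. The work goes in short steps, Python scripts to look and compute and a shell command to move; the robot and the scene stay as the last step left them, time stands still between calls to the robot, and variables do not carry over. Pictures are saved under pics/ and viewed, at most 10 in all, crops included, and the job is handed in when it is done.

```bash
mkdir -p pics; ls
python3 - <<'E'
from plant import readout, viewer
import cv2,numpy as np
for n in("top","scene"):
    im=viewer.capture(n); cv2.imwrite(f"pics/{n}0.png",im[:,:,::-1]); 
    c=viewer.camera_info(n); print(n,{k:np.round(v,4).tolist() for k,v in c.items()})
print(readout.get_obs())
E
```

```text
pics
top {'fx': 446.3899, 'fy': 446.3899, 'cx': 316.659, 'cy': 191.4235, 'D': [-0.0663, 0.0, 0.0, 0.0, 0.0], 'origin': [202.8194, 38.8247, 1398.2483], 'rotation': [0.2062, -0.0008, -1.6784]}
scene {'fx': 361.1908, 'fy': 361.1908, 'cx': 322.5524, 'cy': 204.6195, 'D': [0.018, 0.0, 0.0, 0.0, 0.0], 'origin': [1125.5082, 221.7952, 922.4082], 'rotation': [0.72, 0.0186, 1.8293]}
{'time': 0.1, 'joint_positions': array([ 1.16602334e+00,  3.42652777e-01,  1.52494225e+00, -2.76554934e-05,
        1.27543784e+00, -1.46041182e-01]), 'dq': array([ 0.00084998,  0.00052247, -0.00384708, -0.00102192, -0.00102447,
       -0.00115571]), 'tau': array([ 1.25559502e-03, -4.32011926e+01, -2.44689399e+01,  7.18355994e-02,
        5.26324112e-02, -4.84924237e-05]), 'tool_pos': array([134.21314919, 507.25196331, 291.60730702]), 'tcp_rot': array([-3.14016392e+00, -1.83418800e-04,  2.88286879e+00]), 'contact_force': array([ 0.7829622 ,  0.12393245, -0.32139274]), 'moment': array([-0.00489521,  0.04135809,  0.0277452 ]), 'finger_force': 0.0, 'grip_width': 91.70440348898646}
```

View pics/top0.png

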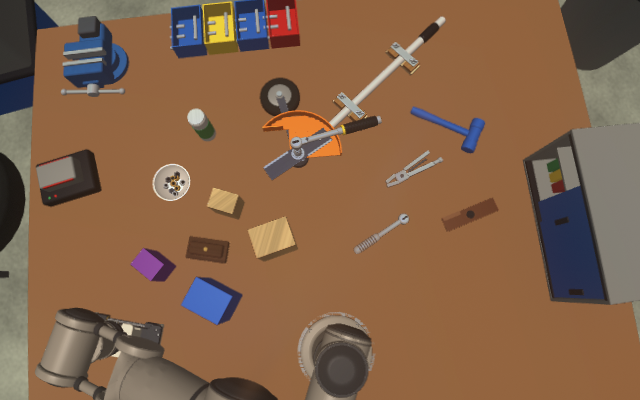

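View pics/scene0.png

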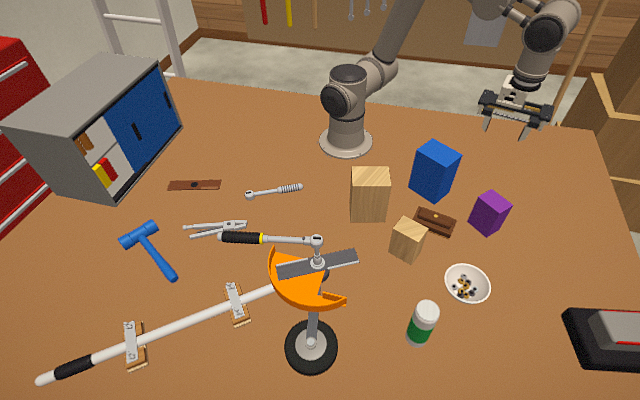

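The top view shows the small pine block at (225,201), with a larger look-alike at (272,238). The axis is near (297,143), the blade's free end at (265,172), the guard's flange end around (263–290,128) and the black grip around (362,125). I'll measure these next.

```bash
cat > h.py <<'E'
import numpy as np, cv2
from scipy.spatial.transform import Rotation as R
from plant import readout, viewer
def cam(n):
    c=viewer.camera_info(n); K=np.array([[c["fx"],0,c["cx"]],[0,c["fy"],c["cy"]],[0,0,1]])
    return K,np.array(c["D"]),np.array(c["origin"]),R.from_euler("xyz",c["rotation"]).as_matrix()
def onplane(C,px,z):
    K,D,o,M=C; p=cv2.undistortPoints(np.array(px,float).reshape(-1,1,2),K,D)[:,0]
    d=np.c_[p[:,0],-p[:,1],-np.ones(len(p))]@M.T
    return o+d*((z-o[2])/d[:,2])[:,None]
def proj(C,P):
    K,D,o,M=C; q=(np.array(P,float).reshape(-1,3)-o)@M; q=q*[1,-1,-1]
    return cv2.projectPoints(q,np.zeros(3),np.zeros(3),K,D)[0][:,0]
def mask(im,lo,hi):
    return cv2.inRange(cv2.cvtColor(im,cv2.COLOR_RGB2HSV),np.array(lo),np.array(hi))
E
python3 - <<'E'
import cv2
a=cv2.imread("pics/top0.png")[80:270,180:400]
cv2.imwrite("pics/topc.png",cv2.resize(a,None,fx=3.1,fy=3.1,interpolation=cv2.INTER_CUBIC))
from h import *
C=cam("top")
for n,px,z in [("block top",(227,198),120),("axis head",(296,142),176),("grip ends",(346,127),163),("",(380,120),163),("blade tip",(265,172),58),("flange",(263,127),78)]: print(n,onplane(C,px,z).round())
E
```

```text
block top [[477. 272. 120.]]
axis head [[607.  54. 176.]]
grip ends [[641. -96. 163.]]
 [[ 653. -198.  163.]]
blade tip [[560. 160.  58.]]
flange [[700. 153.  78.]]
```

View pics/topc.png

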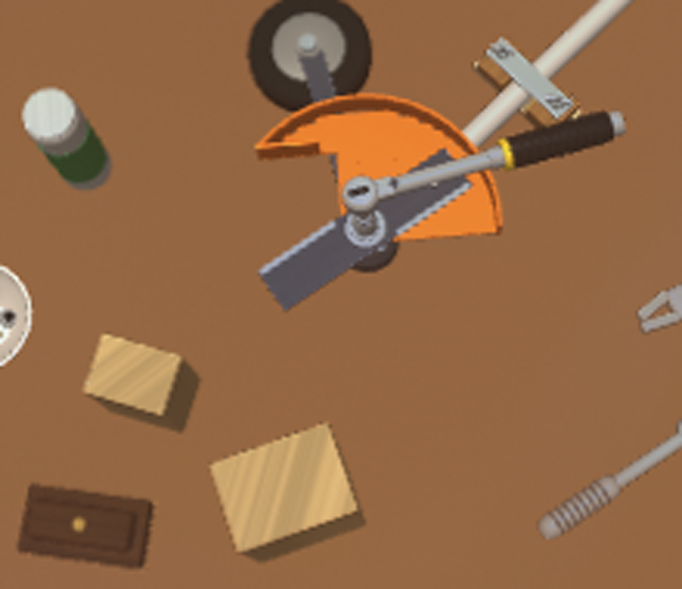

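Run:
```python
from h import *
C=cam("top")
def P(l,z): return onplane(C,np.array(l,float)/3.1+[179.5,79.5],z)[:,:2]
b=P([(103,334),(181,356),(164,415),(84,391)],120); print("block",b.round(),b.mean(0).round(1),np.linalg.norm(np.roll(b,-1,0)-b,axis=1).round(1))
e=np.roll(b,-1,0)-b; print("edge ang deg",np.degrees(np.arctan2(e[:,1],e[:,0])).round(1))
f=P([(256,149),(318,143)],78); print("flange",f.round(), np.degrees(np.arctan2(*(f[0]-f[1])[::-1])).round(1))
hd=P([(361,193)],176); print("head",hd.round(1))
bl=P([(260,272),(287,310),(443,150),(471,183)],59); print("blade",bl.round(),bl.mean(0).round(1), "ang",np.degrees(np.arctan2(*((bl[:2].mean(0)-bl[2:].mean(0))[::-1]))).round(1))
g=P([(507,153),(615,124)],163); print("grip",g.round(), "ang",np.degrees(np.arctan2(*((g[1]-hd[0])[::-1]))).round(1))
# scene view orange + pine masks
S=cam("scene"); im=cv2.imread("pics/scene0.png")[:,:,::-1].copy()
m=mask(im,(14,60,120),(24,170,255)); n,l,st,ce=cv2.connectedComponentsWithStats(m)
for i in range(1,n):
    if st[i,4]>300: print(st[i],ce[i].round())
# bench hole: proj check
print(proj(S,[[*b.mean(0),120],[*hd[0],176]]).round())
```

```text
block [[514. 312.]
 [485. 239.]
 [430. 259.]
 [461. 333.]] [472.3 285.7] [78.1 58.1 79.9 57. ]
edge ang deg [-112.   159.9   67.3  -21.8]
flange [[698. 156.]
 [698.  93.]] 89.6
head [[607.9  53.8]]
blade [[575. 164.]
 [533. 140.]
 [683. -32.]
 [645. -57.]] [609.3  53.7] ang 119.2
grip [[ 637.  -86.]
 [ 655. -192.]] ang -79.2
[ 191    0  201   52 4091] [294.  25.]
[     0      0    640    400 140335] [328. 259.]
[ 399   12  122   54 1902] [449.  45.]
[591  72  49  49 632] [609.  99.]
[[410. 228.]
 [316. 238.]]
```

```bash
r="0.028 -0.018 0 0 0 0.122 100"; python3 -m creep '0.028 -0.018 0 0 0 0.122 100;0.028 -0.018 0 0 0 0.122 100;0.028 -0.018 0 0 0 0.122 100;0.028 -0.018 0 0 0 0.122 100;0.028 -0.018 0 0 0 0.122 100;0.028 -0.018 0 0 0 0.122 100'
python3 -m creep '0.028 -0.018 0 0 0 0.122 100;0.028 -0.018 0 0 0 0.122 100;0.028 -0.018 0 0 0 0.122 100;0.028 -0.018 0 0 0 0.122 100;0.028 -0.018 0 0 0 0.122 100;0.028 -0.018 0 0 0 0.122 100;0 0 0 0 0 0 100;0 0 0 0 0 0 100'
python3 - <<'E'
from h import *
C=cam("wrist");o=readout.get_obs();im=viewer.capture("wrist");cv2.imwrite("pics/w1.png",im[:,:,::-1])
print(o["tool_pos"],o["tcp_rot"],o["joint_positions"],C)
np.savez("w1.npz",K=C[0],D=C[1],o=C[2],M=C[3])
E
```

```text
time: 0.6
tool_pos: [299.1, 401.3, 292.0]
tcp_rot: [-3.142, -0.001, -2.681]
contact_force: [0.5, 0.6, 0.7]
grip_width: 91.6
finger_force: 0.0
time: 1.27
tool_pos: [466.3, 293.8, 291.4]
tcp_rot: [3.14, -0.001, -1.963]
contact_force: [-0.4, 0.3, 0.1]
grip_width: 91.8
finger_force: 0.0
[466.29412758 293.81353723 291.42496222] [ 3.14038196e+00 -9.99299734e-04 -1.96263130e+00] [ 4.23100988e-01  3.91336440e-01  1.45160856e+00  2.02951409e-04
  1.30020527e+00 -2.32671049e+00] (array([[321.62153067,   0.        , 324.28431654],
       [  0.        , 321.62153067, 198.23246598],
       [  0.        ,   0.        ,   1.        ]]), array([-0.05474737,  0.        ,  0.        ,  0.        ,  0.        ]), array([437.42128372, 226.57134353, 384.38850475]), array([[-0.92420356, -0.36769679, -0.10318355],
       [ 0.38189735, -0.88877803, -0.2534325 ],
       [ 0.00147904, -0.27362875,  0.96183425]]))
```

View pics/w1.png

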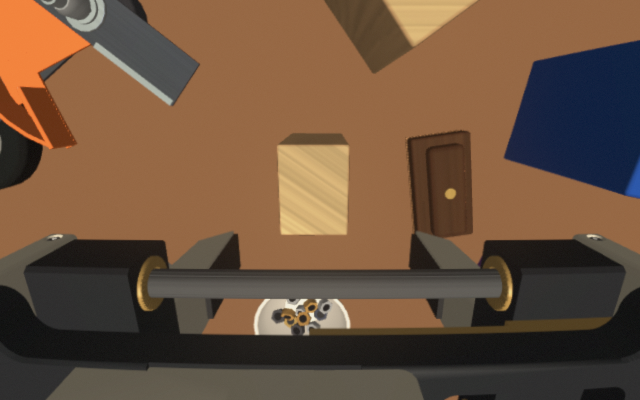

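The wrist view shows the small block's top face with corners at about (278,145), (349,145), (348,234) and (280,234), and it is well aligned between the fingers.

Run:
```python
from h import *
z=np.load("w1.npz");C=(z["K"],z["D"],z["o"],z["M"])
b=onplane(C,[(278,145),(349,145),(348,234),(280,234)],120)[:,:2]
print(b.round(),b.mean(0).round(1),np.linalg.norm(np.roll(b,-1,0)-b,axis=1).round(1))
e=np.roll(b,-1,0)-b; print(np.degrees(np.arctan2(e[:,1],e[:,0])).round(1))
o=readout.get_obs(); M=R.from_euler("xyz",o["tcp_rot"]).as_matrix(); print("tool y",np.degrees(np.arctan2(M[1,1],M[0,1])),"shift",b.mean(0)-o["tool_pos"][:2])
f=onplane(C,[(76,145)],78); print("flange",f, "blade tip",onplane(C,[(172,104),(199,66)],58))
```

```text
[[483. 240.]
 [430. 262.]
 [459. 335.]
 [515. 312.]] [471.7 287.1] [58.1 78.1 60.1 78.2]
[ 157.5   68.1  -22.5 -113.4]
tool y 157.60162743978137 shift [ 6.41262348 -7.54942079]
flange [[674.24448824 164.27579755  78.        ]] blade tip [[574.63343586 165.39962721  58.        ]
 [533.15410742 144.66017815  58.        ]]
```

```bash
python3 -m creep '0.006 -0.007 -0.02 0 0 0 100;0 0 -0.035 0 0 0 100;0 0 -0.035 0 0 0 100;0 0 -0.03 0 0 0 100;0 0 -0.018 0 0 0 100;0 0 0 0 0 0 100;0 0 0 0 0 0 0;0 0 0 0 0 0 0'
python3 -m creep '0 0 0 0 0 0 0;0 0 0 0 0 0 0;0 0 0 0 0 0 0;0 0 0 0 0 0 0;0 0 0 0 0 0 0;0 0 0 0 0 0 0'
```

```text
time: 1.98
tool_pos: [471.5, 288.9, 155.7]
tcp_rot: [-3.14, 0.002, -1.958]
contact_force: [0.8, 0.4, 0.2]
grip_width: 82.8
finger_force: 0.0
time: 2.48
tool_pos: [472.0, 288.2, 155.3]
tcp_rot: [-3.14, 0.002, -1.959]
contact_force: [1.2, 0.4, 6.2]
grip_width: 60.0
finger_force: 29.9
```

```bash
python3 -m creep '0 0 0.02 0 0 0 0;0 0 0.035 0 0 0 0;0 0 0.035 0 0 0 0;0.023 -0.0186 0 0 0 0.0475 0;0.023 -0.0186 0 0 0 0.0475 0;0.023 -0.0186 0 0 0 0.0475 0'
python3 -m creep '0.023 -0.0186 0 0 0 0.0475 0;0.023 -0.0186 0 0 0 0.0475 0;0.023 -0.0186 0 0 0 0.0475 0;0.023 -0.0186 0 0 0 0.0475 0;0.023 -0.0186 0 0 0 0.0475 0;0 0 0 0 0 0 0;0 0 0 0 0 0 0;0 0 0 0 0 0 0'
python3 - <<'E'
from h import *
C=cam("wrist");o=readout.get_obs();im=viewer.capture("wrist");t=viewer.capture("top")
cv2.imwrite("pics/w2.png",im[:,:,::-1])
cv2.imwrite("pics/t2.png",cv2.resize(t[80:270,180:400,::-1],None,fx=3,fy=3,interpolation=cv2.INTER_CUBIC))
print(o["tool_pos"],o["tcp_rot"],o["joint_positions"])
np.savez("w2.npz",K=C[0],D=C[1],o=C[2],M=C[3])
E
```

```text
time: 2.98
tool_pos: [540.6, 231.7, 244.6]
tcp_rot: [3.141, 0.0, -1.813]
contact_force: [0.0, 0.3, -3.0]
grip_width: 59.8
finger_force: 29.9
time: 3.65
tool_pos: [654.7, 139.2, 243.1]
tcp_rot: [3.139, 0.0, -1.58]
contact_force: [-0.7, 0.4, -3.5]
grip_width: 60.1
finger_force: 29.9
[654.65247776 139.20459728 243.05058422] [ 3.13862436e+00  1.70075822e-04 -1.57954675e+00] [ 9.49369873e-02  6.49457933e-01  1.14743424e+00  4.88497943e-04
  1.34763526e+00 -3.03801430e+00]
```

View pics/w2.png

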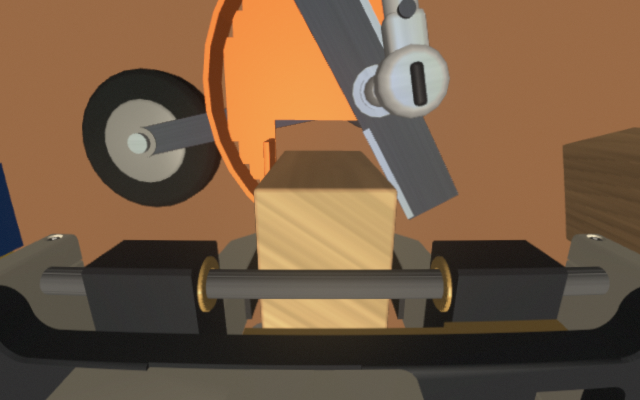

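The view shows the block above the gap. The flange edge is visible at about (269,140)–(266,195), the blade tip corners at (412,218) and (457,193), and the ratchet head at (413,81).

Run:
```python
from h import *
z=np.load("w2.npz");C=(z["K"],z["D"],z["o"],z["M"])
print("blade",onplane(C,[(412,218),(457,193)],59).round(),"head",onplane(C,[(413,78)],176).round(),"nut",onplane(C,[(373,92)],66).round())
print("flange top",onplane(C,[(264,141),(274,141),(264,195)],78).round())
ax=np.array([608.5,54,0]);M=R.from_euler("z",-.7,degrees=True).as_matrix()
q=lambda P:(proj(C,ax+np.array(P)@M.T)).round().tolist()
print("pred flange top",q([(87,40,78),(87,104,78),(87,40,44)]),"block bottom now",proj(C,[[624.7,99.2,88],[684.7,99.2,88],[624.7,99.2,208],[684.7,99.2,208]]).round().tolist())
```

```text
blade [[573. 165.  59.]
 [534. 142.  59.]] head [[611.  53. 176.]] nut [[613.  55.  66.]]
flange top [[701.  92.  78.]
 [693.  92.  78.]
 [704. 137.  78.]]
pred flange top [[270.0, 142.0], [273.0, 218.0], [276.0, 138.0]] block bottom now [[361.0, 150.0], [283.0, 151.0], [394.0, 189.0], [248.0, 190.0]]
```

View pics/t2.png

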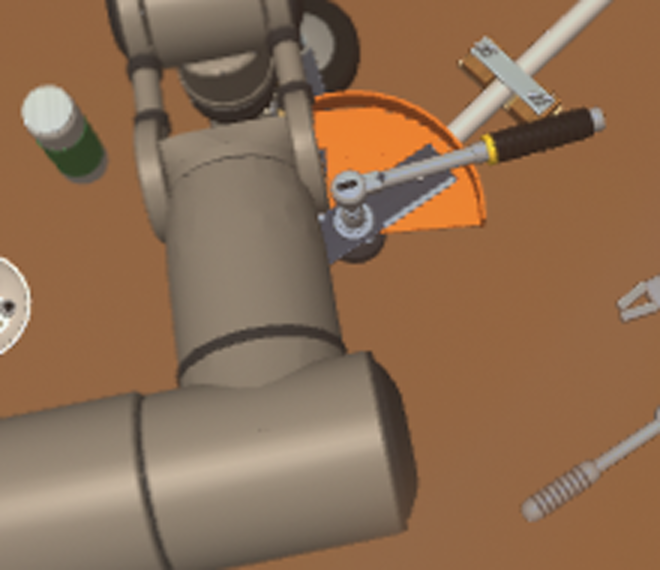

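```bash
python3 -m creep '0 0 -0.02 0 0 0 0;0 0 -0.025 0 0 0 0;0 0 -0.02 0 0 0 0;0 0 -0.01 0 0 0 0;0 0 -0.008 0 0 0 0;0 0 0 0 0 0 0;0 0 0 0 0 0 0'
python3 -m creep '0 0 -0.002 0 0 0 0;0 0 -0.002 0 0 0 0;0 0 0 0 0 0 0;0 0 0 0 0 0 0'
```

```text
time: 4.33
tool_pos: [655.6, 139.6, 162.0]
tcp_rot: [-3.141, 0.0, -1.578]
contact_force: [0.6, -0.4, -2.6]
grip_width: 59.7
finger_force: 29.9
time: 4.67
tool_pos: [655.5, 139.2, 157.7]
tcp_rot: [-3.141, 0.0, -1.579]
contact_force: [-0.5, -0.4, -3.1]
grip_width: 59.8
finger_force: 29.9
```

```bash
python3 -m creep '0 0 -0.001 0 0 0 0;0 0 -0.001 0 0 0 0;0 0 0 0 0 0 0;0 0 0 0 0 0 0'
python3 -m creep '0 0 -0.0005 0 0 0 0;0 0 0 0 0 0 0;0 0 0 0 0 0 0'
```

```text
time: 5.0
tool_pos: [655.5, 139.1, 155.4]
tcp_rot: [-3.141, 0.0, -1.579]
contact_force: [0.0, -0.9, -2.1]
grip_width: 60.1
finger_force: 29.9
time: 5.25
tool_pos: [655.5, 139.1, 155.4]
tcp_rot: [-3.141, -0.0, -1.579]
contact_force: [-0.8, -1.5, 3.0]
grip_width: 60.1
finger_force: 29.9
```

Touchdown is confirmed, so I'll release, rise, and swing around to the handle.

```bash
python3 -m creep '0 0 0 0 0 0 85;0 0 0 0 0 0 85;0 0 0 0 0 0 85;0 0 0 0 0 0 85;0 0 0.01 0 0 0 85;0 0 0.035 0 0 0 85;0 0 0.04 0 0 0 85;0 0 0.04 0 0 0 100'
python3 -m creep '0 -0.011 0 0 0 -0.123 100;0 -0.011 0 0 0 -0.123 100;0 -0.011 0 0 0 -0.123 100;0 -0.011 0 0 0 -0.123 100;0 -0.011 0 0 0 -0.123 100;0 -0.011 0 0 0 -0.123 100;0 -0.011 0 0 0 -0.123 100;0 -0.011 0 0 0 -0.123 100'
python3 -m creep '0 -0.011 0 0 0 -0.123 100;0 -0.011 0 0 0 -0.123 100;0 -0.011 0 0 0 -0.123 100;0 -0.011 0 0 0 -0.123 100;0 -0.011 0 0 0 -0.123 100;0 -0.011 0 0 0 -0.123 100;0 -0.011 0 0 0 -0.123 100;0 -0.011 0 0 0 -0.123 100'
python3 -m creep '-0.0015 -0.011 0 0 0 -0.123 100;-0.0015 -0.011 0 0 0 -0.123 100;-0.0015 -0.011 0 0 0 -0.123 100;-0.0015 -0.011 0 0 0 -0.123 100;-0.0015 -0.011 0 0 0 -0.123 100;-0.0015 -0.011 0 0 0 -0.123 100;-0.0015 -0.011 0 0 0 -0.123 100;-0.0015 -0.011 0 0 0 -0.123 100'
python3 -m creep '0 0 0 0 0 0 100;0 0 0 0 0 0 100'
python3 - <<'E'
from h import *
C=cam("wrist");o=readout.get_obs();im=viewer.capture("wrist");t=viewer.capture("top")
cv2.imwrite("pics/w3.png",np.vstack([im[:,:,::-1]*1,])); cv2.imwrite("pics/t3.png",cv2.resize(t[80:270,180:400,::-1],None,fx=3,fy=3,interpolation=cv2.INTER_CUBIC))
print(o["tool_pos"],o["tcp_rot"],o["joint_positions"])
np.savez("w3.npz",K=C[0],D=C[1],o=C[2],M=C[3])
E
```

```text
time: 5.92
tool_pos: [654.9, 139.2, 281.3]
tcp_rot: [3.14, -0.0, -1.579]
contact_force: [1.0, 1.0, 0.4]
grip_width: 81.0
finger_force: 0.0
time: 6.58
tool_pos: [655.3, 50.6, 280.6]
tcp_rot: [-3.141, 0.001, -2.569]
contact_force: [-0.8, -0.1, 0.8]
grip_width: 91.6
finger_force: 0.0
time: 7.25
tool_pos: [655.3, -37.3, 280.6]
tcp_rot: [3.141, 0.001, 2.731]
contact_force: [-0.2, -0.3, 0.0]
grip_width: 92.0
finger_force: 0.0
time: 7.92
tool_pos: [643.3, -125.3, 280.6]
tcp_rot: [3.141, 0.0, 1.747]
contact_force: [-0.1, -0.2, 0.9]
grip_width: 91.7
finger_force: 0.0
time: 8.08
tool_pos: [643.3, -125.1, 280.3]
tcp_rot: [3.141, 0.0, 1.755]
contact_force: [-0.7, 1.1, -0.4]
grip_width: 92.0
finger_force: 0.0
[ 643.33007742 -125.09039947  280.33437527] [3.14089501e+00 5.35315843e-05 1.75515221e+00] [-3.08995076e-01  5.95979290e-01  1.14171711e+00  2.87263018e-04
  1.40325646e+00 -4.93398786e-01]
```

View pics/w3.png

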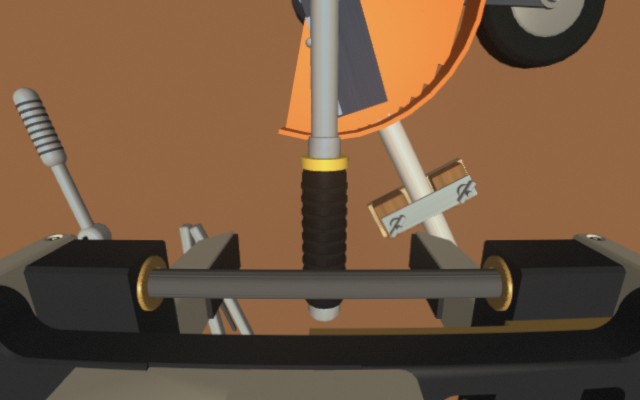

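View pics/t3.png

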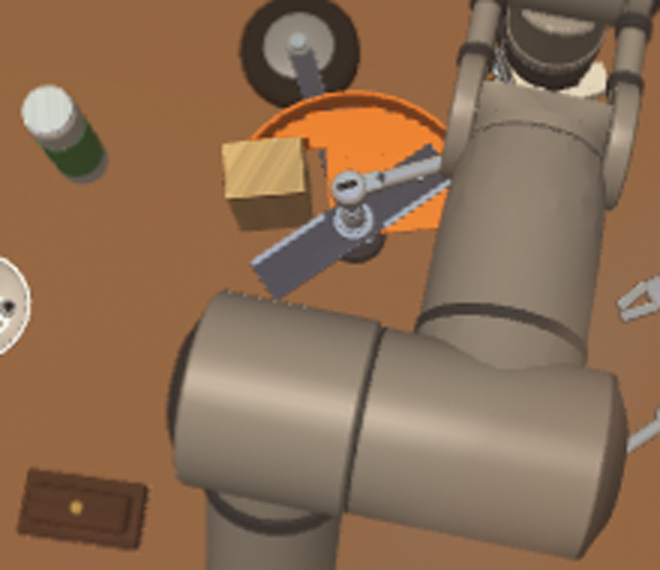

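The block stands upright in the gap, with its top around (265,165) in the crop. The wrist view shows the handle centred between the open fingers. Next I'll compute the arc's row increments.

```bash
python3 - <<'E'
import numpy as np
ax=np.array([608.5,54]);p=np.array([613,-131.])-ax
def rot(a):return np.array([[np.cos(a),-np.sin(a)],[np.sin(a),np.cos(a)]])
for k in range(0,40):
    a=-.04*k
    print(k,round(a,2),((rot(a-.04)-rot(a))@p).round(1),(ax+rot(a)@p).round(), end=" | " if k%2==0 else "\n")
E
python3 -m creep '0 0 -0.03 0 0 0 100;0 0 -0.03 0 0 0 100;0 0 -0.011 0 0 0 100;0 0 0 0 0 0 100;-0.01 -0.002 0 0 0 0 100;-0.01 -0.002 0 0 0 0 100;-0.005 -0.001 0 0 0 0 100;0 0 0 0 0 0 100'
```

```text
0 -0.0 [-7.4 -0. ] [ 613. -131.] | 1 -0.04 [-7.4  0.3] [ 606. -131.]
2 -0.08 [-7.4  0.6] [ 598. -131.] | 3 -0.12 [-7.4  0.9] [ 591. -130.]
4 -0.16 [-7.3  1.1] [ 583. -129.] | 5 -0.2 [-7.3  1.4] [ 576. -128.]
6 -0.24 [-7.2  1.7] [ 569. -127.] | 7 -0.28 [-7.1  2. ] [ 562. -125.]
8 -0.32 [-7.   2.3] [ 555. -123.] | 9 -0.36 [-6.9  2.6] [ 548. -121.]
10 -0.4 [-6.8  2.9] [ 541. -118.] | 11 -0.44 [-6.7  3.1] [ 534. -115.]
12 -0.48 [-6.6  3.4] [ 527. -112.] | 13 -0.52 [-6.4  3.6] [ 520. -109.]
14 -0.56 [-6.3  3.9] [ 514. -105.] | 15 -0.6 [-6.1  4.2] [ 508. -101.]
16 -0.64 [-6.   4.4] [502. -97.] | 17 -0.68 [-5.8  4.6] [496. -93.]
18 -0.72 [-5.6  4.9] [490. -88.] | 19 -0.76 [-5.4  5.1] [484. -83.]
20 -0.8 [-5.2  5.3] [479. -78.] | 21 -0.84 [-5.   5.5] [474. -73.]
22 -0.88 [-4.7  5.7] [469. -67.] | 23 -0.92 [-4.5  5.9] [464. -62.]
24 -0.96 [-4.3  6. ] [460. -56.] | 25 -1.0 [-4.   6.2] [455. -50.]
26 -1.04 [-3.8  6.4] [451. -44.] | 27 -1.08 [-3.5  6.5] [447. -37.]
28 -1.12 [-3.3  6.6] [444. -31.] | 29 -1.16 [-3.   6.8] [441. -24.]
30 -1.2 [-2.7  6.9] [438. -17.] | 31 -1.24 [-2.4  7. ] [435. -10.]
32 -1.28 [-2.2  7.1] [433.  -3.] | 33 -1.32 [-1.9  7.2] [430.   4.]
34 -1.36 [-1.6  7.2] [429.  11.] | 35 -1.4 [-1.3  7.3] [427.  18.]
36 -1.44 [-1.   7.3] [426.  25.] | 37 -1.48 [-0.7  7.4] [425.  33.]
38 -1.52 [-0.4  7.4] [424.  40.] | 39 -1.56 [-0.1  7.4] [424.  48.]
time: 8.85
tool_pos: [618.3, -129.9, 210.6]
tcp_rot: [3.14, 0.001, 1.753]
contact_force: [-0.3, 0.5, 0.9]
grip_width: 91.6
finger_force: 0.0
```

```bash
python3 -m creep '-0.005 -0.001 0 0 0 0 100;-0.0037 0 0 0 0 -0.02 100;-0.0037 0 0 0 0 -0.02 100;-0.0074 0.0003 0 0 0 -0.04 100;-0.0074 0.0006 0 0 0 -0.04 100;-0.0074 0.0009 0 0 0 -0.04 100;-0.0073 0.0011 0 0 0 -0.04 100;-0.0073 0.0014 0 0 0 -0.04 100'
python3 - <<'E'
from h import *
t=viewer.capture("top");w=viewer.capture("wrist")
s=cv2.resize(t[100:220,220:400,::-1],(600,400),interpolation=cv2.INTER_CUBIC)
cv2.imwrite("pics/p1.png",np.hstack([s[:, :400],cv2.resize(w[:,:,::-1],(400,250))]) if 0 else s)
E
```

```text
time: 9.52
tool_pos: [569.2, -126.6, 209.2]
tcp_rot: [3.14, 0.0, 1.509]
contact_force: [1.9, -0.2, 0.5]
grip_width: 91.9
finger_force: 0.9
```

```bash
python3 -m creep '-0.0036 0.0009 0 0 0 -0.02 100;-0.0036 0.0009 0 0 0 -0.02 100;-0.0036 0.001 0 0 0 -0.02 100;-0.0035 0.0011 0 0 0 -0.02 100;-0.0035 0.0012 0 0 0 -0.02 100;-0.0035 0.0013 0 0 0 -0.02 100'
python3 -m creep '-0.0034 0.0014 0 0 0 -0.02 100;-0.0034 0.0014 0 0 0 -0.02 100;-0.0017 0.0007 0 0 0 -0.01 100;-0.0017 0.0007 0 0 0 -0.01 100'
```

```text
time: 10.12
tool_pos: [547.7, -120.2, 208.9]
tcp_rot: [3.141, 0.0, 1.391]
contact_force: [0.9, -1.6, 1.0]
grip_width: 91.7
finger_force: 1.0
time: 10.45
tool_pos: [537.4, -115.9, 208.8]
tcp_rot: [3.141, 0.0, 1.332]
contact_force: [1.5, -1.0, 1.0]
grip_width: 91.9
finger_force: 1.0
```

```bash
python3 -m creep '-0.0017 0.0008 0 0 0 -0.01 100;-0.0017 0.0008 0 0 0 -0.01 100;-0.0017 0.0008 0 0 0 -0.01 100;-0.0017 0.0008 0 0 0 -0.01 100'
python3 -m creep '-0.0017 0.0008 0 0 0 -0.01 100;-0.0017 0.0008 0 0 0 -0.01 100;-0.0016 0.0009 0 0 0 -0.01 100;-0.0016 0.0009 0 0 0 -0.01 100'
python3 - <<'E'
from h import *
t=viewer.capture("top")
cv2.imwrite("pics/p1.png",cv2.resize(t[100:220,220:400,::-1],(600,400),interpolation=cv2.INTER_CUBIC))
E
```

```text
time: 10.78
tool_pos: [531.0, -112.8, 208.8]
tcp_rot: [3.141, 0.0, 1.292]
contact_force: [2.1, -3.0, 1.9]
grip_width: 91.8
finger_force: 1.6
time: 11.12
tool_pos: [524.1, -109.4, 208.8]
tcp_rot: [3.141, 0.0, 1.252]
contact_force: [2.4, -3.1, 1.9]
grip_width: 92.0
finger_force: 1.4
```

View pics/p1.png

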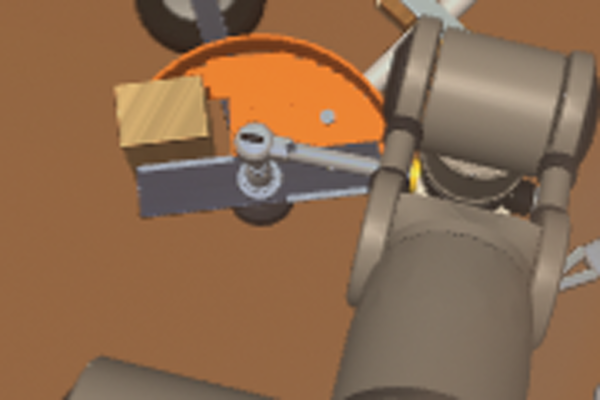

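The blade has met the block and is sliding it toward the flange, and the block is still upright. I'll continue slowly.

```bash
python3 -m creep '-0.0016 0.0009 0 0 0 -0.01 100;-0.0016 0.0009 0 0 0 -0.01 100;-0.0016 0.0009 0 0 0 -0.01 100;-0.0016 0.0009 0 0 0 -0.01 100'
```

```text
time: 11.5
tool_pos: [517.7, -105.7, 208.7]
tcp_rot: [3.142, 0.0, 1.212]
contact_force: [3.5, -2.3, 0.7]
grip_width: 91.8
finger_force: 1.6
```

```bash
python3 -m creep '-0.0016 0.001 0 0 0 -0.01 100;-0.0016 0.001 0 0 0 -0.01 100;-0.0016 0.001 0 0 0 -0.01 100;-0.0016 0.001 0 0 0 -0.01 100'
```

```text
time: 11.83
tool_pos: [513.4, -102.1, 209.5]
tcp_rot: [3.135, -0.001, 1.172]
contact_force: [10.6, -3.0, -0.8]
grip_width: 91.9
finger_force: 5.9
```

```bash
python3 -m creep '-0.0008 0.0005 0 0 0 -0.005 100;-0.0008 0.0005 0 0 0 -0.005 100;-0.0008 0.0005 0 0 0 -0.005 100;-0.0008 0.0005 0 0 0 -0.005 100;0 0 0 0 0 0 100'
```

```text
time: 12.25
tool_pos: [510.9, -100.2, 209.8]
tcp_rot: [3.133, -0.001, 1.152]
contact_force: [12.0, -3.8, -1.1]
grip_width: 91.9
finger_force: 6.3
```

```bash
python3 -m creep '-0.0008 0.0005 0 0 0 -0.005 100;-0.0008 0.0005 0 0 0 -0.005 100;-0.0008 0.0005 0 0 0 -0.005 100;-0.0008 0.0005 0 0 0 -0.005 100;0 0 0 0 0 0 100'
```

```text
time: 12.67
tool_pos: [507.7, -98.2, 209.8]
tcp_rot: [3.134, -0.002, 1.132]
contact_force: [13.0, -2.9, -1.1]
grip_width: 91.7
finger_force: 6.3
```

```bash
python3 -m creep '-0.0008 0.0005 0 0 0 -0.005 100;-0.0008 0.0005 0 0 0 -0.005 100;-0.0008 0.0005 0 0 0 -0.005 100;-0.0008 0.0005 0 0 0 -0.005 100;0 0 0 0 0 0 100'
```

```text
time: 13.08
tool_pos: [504.6, -96.1, 209.8]
tcp_rot: [3.134, -0.002, 1.112]
contact_force: [12.7, -3.5, -1.2]
grip_width: 91.5
finger_force: 6.4
```

```bash
python3 -m creep '-0.0008 0.0005 0 0 0 -0.005 100;-0.0008 0.0005 0 0 0 -0.005 100;-0.0008 0.0006 0 0 0 -0.005 100;-0.0008 0.0006 0 0 0 -0.005 100;0 0 0 0 0 0 100'
```

```text
time: 13.5
tool_pos: [501.4, -93.9, 209.8]
tcp_rot: [3.133, -0.002, 1.092]
contact_force: [13.0, -2.6, -1.0]
grip_width: 91.9
finger_force: 6.5
```

```bash
python3 -m creep '-0.0007 0.0006 0 0 0 -0.005 100;-0.0007 0.0006 0 0 0 -0.005 100;-0.0007 0.0006 0 0 0 -0.005 100;-0.0007 0.0006 0 0 0 -0.005 100;0 0 0 0 0 0 100'
```

```text
time: 13.92
tool_pos: [498.7, -91.7, 209.8]
tcp_rot: [3.133, -0.002, 1.072]
contact_force: [12.8, -3.5, -1.3]
grip_width: 91.9
finger_force: 6.6
```

```bash
python3 -m creep '-0.0007 0.0006 0 0 0 -0.005 100;-0.0007 0.0006 0 0 0 -0.005 100;-0.0007 0.0006 0 0 0 -0.005 100;-0.0007 0.0006 0 0 0 -0.005 100;0 0 0 0 0 0 100'
```

```text
time: 14.33
tool_pos: [495.9, -89.4, 209.9]
tcp_rot: [3.133, -0.002, 1.052]
contact_force: [12.7, -4.7, -1.9]
grip_width: 92.1
finger_force: 6.6
```

```bash
python3 -m creep '-0.0007 0.0006 0 0 0 -0.005 100;-0.0007 0.0006 0 0 0 -0.005 100;-0.0007 0.0006 0 0 0 -0.005 100;-0.0007 0.0006 0 0 0 -0.005 100;0 0 0 0 0 0 100'
```

```text
time: 14.75
tool_pos: [493.2, -87.2, 209.9]
tcp_rot: [3.133, -0.002, 1.032]
contact_force: [12.6, -4.4, -1.7]
grip_width: 92.0
finger_force: 6.7
```

```bash
python3 -m creep '-0.0007 0.0006 0 0 0 -0.005 100;-0.0007 0.0006 0 0 0 -0.005 100;-0.0007 0.0006 0 0 0 -0.005 100;-0.0007 0.0006 0 0 0 -0.005 100;0 0 0 0 0 0 100'
```

```text
time: 15.17
tool_pos: [490.4, -84.8, 209.9]
tcp_rot: [3.133, -0.002, 1.012]
contact_force: [12.9, -5.3, -1.0]
grip_width: 91.7
finger_force: 6.8
```

```bash
python3 -m creep '-0.0007 0.0006 0 0 0 -0.005 100;-0.0007 0.0006 0 0 0 -0.005 100;-0.0007 0.0006 0 0 0 -0.005 100;-0.0007 0.0007 0 0 0 -0.005 100;0 0 0 0 0 0 100'
```

```text
time: 15.58
tool_pos: [487.7, -82.4, 210.0]
tcp_rot: [3.133, -0.002, 0.992]
contact_force: [12.9, -5.7, -1.7]
grip_width: 91.9
finger_force: 6.9
```

```bash
python3 -m creep '-0.0007 0.0007 0 0 0 -0.005 100;-0.0007 0.0006 0 0 0 -0.005 100;-0.0007 0.0007 0 0 0 -0.005 100;-0.0007 0.0006 0 0 0 -0.005 100;0 0 0 0 0 0 100'
```

```text
time: 16.0
tool_pos: [484.9, -79.8, 210.0]
tcp_rot: [3.132, -0.003, 0.972]
contact_force: [13.0, -5.4, -0.8]
grip_width: 92.0
finger_force: 7.0
```

```bash
python3 -m creep '-0.0006 0.0007 0 0 0 -0.005 100;-0.0006 0.0007 0 0 0 -0.005 100;-0.0006 0.0007 0 0 0 -0.005 100;-0.0006 0.0007 0 0 0 -0.005 100;0 0 0 0 0 0 100'
```

```text
time: 16.42
tool_pos: [482.5, -77.3, 210.1]
tcp_rot: [3.132, -0.002, 0.952]
contact_force: [14.2, -6.8, -0.6]
grip_width: 91.9
finger_force: 7.1
```

```bash
python3 -m creep '-0.0006 0.0007 0 0 0 -0.005 100;-0.0006 0.0007 0 0 0 -0.005 100;-0.0006 0.0007 0 0 0 -0.005 100;-0.0006 0.0007 0 0 0 -0.005 100;0 0 0 0 0 0 100'
```

```text
time: 16.83
tool_pos: [480.1, -74.7, 210.1]
tcp_rot: [3.132, -0.002, 0.932]
contact_force: [11.6, -8.1, -0.2]
grip_width: 92.2
finger_force: 7.2
```

```bash
python3 -m creep '-0.0006 0.0007 0 0 0 -0.005 100;-0.0006 0.0007 0 0 0 -0.005 100;-0.0006 0.0007 0 0 0 -0.005 100;-0.0006 0.0007 0 0 0 -0.005 100;0 0 0 0 0 0 100'
```

```text
time: 17.25
tool_pos: [477.7, -72.1, 210.2]
tcp_rot: [3.132, -0.002, 0.912]
contact_force: [12.0, -9.4, -0.8]
grip_width: 91.4
finger_force: 7.3
```

```bash
python3 -m creep '-0.0006 0.0007 0 0 0 -0.005 100;-0.0006 0.0007 0 0 0 -0.005 100;-0.0006 0.0007 0 0 0 -0.005 100;-0.0006 0.0007 0 0 0 -0.005 100;0 0 0 0 0 0 100'
```

```text
time: 17.67
tool_pos: [475.2, -69.4, 210.2]
tcp_rot: [3.132, -0.002, 0.892]
contact_force: [11.2, -9.9, 0.1]
grip_width: 91.8
finger_force: 7.4
```

```bash
python3 -m creep '-0.0006 0.0007 0 0 0 -0.005 100;-0.0006 0.0007 0 0 0 -0.005 100;-0.0006 0.0007 0 0 0 -0.005 100;-0.0006 0.0007 0 0 0 -0.005 100;0 0 0 0 0 0 100'
```

```text
time: 18.08
tool_pos: [472.8, -66.7, 210.2]
tcp_rot: [3.132, -0.002, 0.872]
contact_force: [11.6, -9.8, 0.1]
grip_width: 91.6
finger_force: 7.4
```

```bash
python3 -m creep '-0.0006 0.0007 0 0 0 -0.005 100;-0.0006 0.0007 0 0 0 -0.005 100;-0.0006 0.0007 0 0 0 -0.005 100;-0.0006 0.0007 0 0 0 -0.005 100;0 0 0 0 0 0 100'
```

```text
time: 18.5
tool_pos: [470.5, -63.9, 210.2]
tcp_rot: [3.132, -0.002, 0.852]
contact_force: [11.4, -10.6, 0.6]
grip_width: 91.7
finger_force: 7.5
```

```bash
python3 -m creep '-0.0006 0.0007 0 0 0 -0.005 100;-0.0006 0.0007 0 0 0 -0.005 100;-0.0006 0.0007 0 0 0 -0.005 100;-0.0006 0.0007 0 0 0 -0.005 100;0 0 0 0 0 0 100'
```

```text
time: 18.92
tool_pos: [468.1, -61.1, 210.2]
tcp_rot: [3.132, -0.003, 0.832]
contact_force: [11.1, -10.2, -0.2]
grip_width: 91.6
finger_force: 7.6
```

```bash
python3 -m creep '-0.0006 0.0007 0 0 0 -0.005 100;-0.0006 0.0007 0 0 0 -0.005 100;-0.0006 0.0007 0 0 0 -0.005 100;-0.0006 0.0007 0 0 0 -0.005 100;0 0 0 0 0 0 100'
```

```text
time: 19.33
tool_pos: [465.7, -58.2, 210.2]
tcp_rot: [3.132, -0.003, 0.812]
contact_force: [11.3, -10.9, -0.5]
grip_width: 91.7
finger_force: 7.6
```

```bash
python3 -m creep '-0.0005 0.0007 0 0 0 -0.005 100;-0.0006 0.0007 0 0 0 -0.005 100;-0.0005 0.0007 0 0 0 -0.005 100;-0.0006 0.0007 0 0 0 -0.005 100;0 0 0 0 0 0 100'
```

```text
time: 19.75
tool_pos: [463.6, -55.4, 210.2]
tcp_rot: [3.132, -0.003, 0.792]
contact_force: [11.9, -9.5, 0.2]
grip_width: 92.1
finger_force: 7.7
```

```bash
python3 -m creep '-0.0005 0.0008 0 0 0 -0.005 100;-0.0006 0.0007 0 0 0 -0.005 100;-0.0005 0.0008 0 0 0 -0.005 100;-0.0005 0.0007 0 0 0 -0.005 100;0 0 0 0 0 0 100'
```

```text
time: 20.17
tool_pos: [461.5, -52.5, 210.1]
tcp_rot: [3.132, -0.003, 0.772]
contact_force: [11.4, -10.6, 0.2]
grip_width: 91.9
finger_force: 7.8
```

```bash
python3 -m creep '-0.0005 0.0008 0 0 0 -0.005 100;-0.0005 0.0007 0 0 0 -0.005 100;-0.0005 0.0008 0 0 0 -0.005 100;-0.0005 0.0007 0 0 0 -0.005 100;0 0 0 0 0 0 100'
```

```text
time: 20.58
tool_pos: [459.3, -49.5, 210.1]
tcp_rot: [3.132, -0.003, 0.752]
contact_force: [10.1, -10.9, -0.3]
grip_width: 92.0
finger_force: 7.6
```

```bash
python3 -m creep '-0.0005 0.0008 0 0 0 -0.005 100;-0.0005 0.0007 0 0 0 -0.005 100;-0.0005 0.0008 0 0 0 -0.005 100;-0.0005 0.0007 0 0 0 -0.005 100;0 0 0 0 0 0 100'
```

```text
time: 21.0
tool_pos: [456.6, -46.0, 209.8]
tcp_rot: [3.135, -0.003, 0.732]
contact_force: [9.2, -9.3, -0.1]
grip_width: 92.1
finger_force: 6.2
```

```bash
python3 -m creep '0 0 0 0 0 0 100;0 0 0 0 0 0 100'
python3 - <<'E'
from h import *
w=viewer.capture("wrist");t=viewer.capture("top");o=readout.get_obs();print(o["moment"],o["tau"].round(2),o["finger_force"])
a=cv2.resize(w[:,:,::-1],(480,300));b=cv2.resize(t[90:240,200:400,::-1],(480,300),interpolation=cv2.INTER_CUBIC)
b=cv2.resize(t[90:190,220:340,::-1],(480,300),interpolation=cv2.INTER_CUBIC)
cv2.imwrite("pics/c1.png",np.vstack([a,b])[:600])
cv2.imwrite("pics/traw.png",t[:,:,::-1])
S=cam("top")
m=mask(t,(14,80,120),(24,170,255))[90:190,220:340]; n,l,st,ce=cv2.connectedComponentsWithStats(m)
print(st[st[:,4]>100],ce[st[:,4]>100])
E
```

```text
time: 21.17
tool_pos: [456.6, -46.1, 209.7]
tcp_rot: [3.135, -0.002, 0.732]
contact_force: [8.2, -7.9, 0.4]
grip_width: 92.0
finger_force: 6.2
[-1.46196253 -1.31115992  0.09691802] [  3.41 -37.22 -14.88   1.65   3.25   0.11] 6.203767508268356
[[    0     0   120   100 10734]
 [    0    18    63    36   944]] [[62.32429663 50.67467859]
 [35.45021186 35.30614407]]
```

View pics/c1.png

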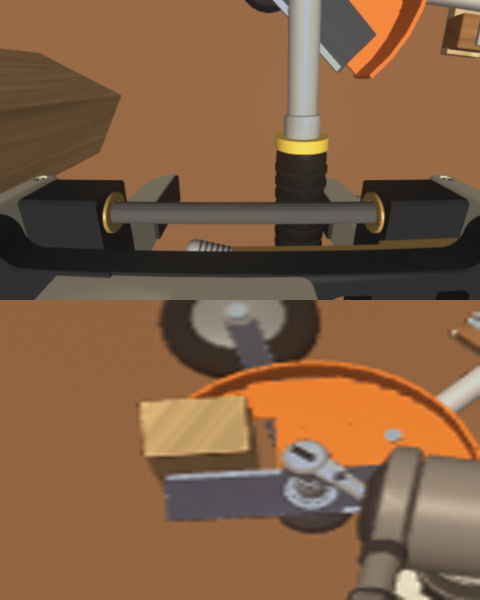

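The click seems to be under way: the push force is falling while the blade stays chocked, with the block upright against the flange. Before continuing I'll check clearance to the large block.

Run:
```python
from h import *
C=cam("top");S=cam("scene")
px=np.array([(210,464),(328,424),(357,512),(238,552)],float)/3.1+[179.5,79.5]
for z in (120,150,180):
    b=onplane(C,px,z); print(z,b[:,:2].round().tolist(), np.linalg.norm(b[1]-b[0]).round(),np.linalg.norm(b[2]-b[1]).round(), proj(S,b).round().tolist())
```

```text
120 [[380.0, 220.0], [405.0, 107.0], [321.0, 88.0], [296.0, 200.0]] 116.0 87.0 [[391.0, 199.0], [352.0, 199.0], [352.0, 178.0], [388.0, 179.0]]
150 [[375.0, 216.0], [400.0, 106.0], [318.0, 87.0], [294.0, 197.0]] 113.0 85.0 [[391.0, 191.0], [352.0, 191.0], [352.0, 171.0], [388.0, 171.0]]
180 [[371.0, 211.0], [396.0, 104.0], [315.0, 86.0], [291.0, 193.0]] 110.0 82.0 [[391.0, 183.0], [353.0, 182.0], [352.0, 163.0], [388.0, 163.0]]
```

```bash
python3 -m creep '-0.0005 0.0008 0 0 0 -0.005 100;-0.0005 0.0007 0 0 0 -0.005 100;-0.0005 0.0008 0 0 0 -0.005 100;0 0 0 0 0 0 100'
```

```text
time: 21.6
tool_pos: [454.4, -43.3, 209.4]
tcp_rot: [3.137, -0.002, 0.717]
contact_force: [6.5, -7.2, -1.4]
grip_width: 91.6
finger_force: 4.9
```

```bash
python3 -m creep '-0.0005 0.0008 0 0 0 -0.005 100;-0.0005 0.0007 0 0 0 -0.005 100;-0.0005 0.0008 0 0 0 -0.005 100;0 0 0 0 0 0 100'
```

```text
time: 21.93
tool_pos: [452.1, -40.4, 209.1]
tcp_rot: [3.139, -0.001, 0.702]
contact_force: [5.0, -3.9, -0.1]
grip_width: 91.6
finger_force: 3.2
```

```bash
python3 -m creep '-0.0005 0.0008 0 0 0 -0.005 100;-0.0005 0.0007 0 0 0 -0.005 100;-0.0005 0.0008 0 0 0 -0.005 100;0 0 0 0 0 0 100'
```

```text
time: 22.27
tool_pos: [451.4, -38.5, 209.3]
tcp_rot: [3.137, -0.002, 0.687]
contact_force: [8.0, -7.0, -0.8]
grip_width: 91.7
finger_force: 4.8
```

The handle gave way (force fell from about 15 N to about 6 N) and then just touched its stop, with the force still below what turns the nut. I'm stopping here and backing off.

```bash
python3 -m creep '0.0024 -0.0029 0 0 0 0 100;0.0024 -0.0029 0 0 0 0 100;0.0024 -0.0029 0 0 0 0 100;0.0024 -0.0029 0 0 0 0 100;0.0024 -0.0029 0 0 0 0 100;0.0024 -0.0029 0 0 0 0 100'
python3 -m creep '0.0024 -0.0029 0 0 0 0 100;0.0024 -0.0029 0 0 0 0 100;0.0024 -0.0029 0 0 0 0 100;0.0024 -0.0029 0 0 0 0 100;0.0024 -0.0029 0 0 0 0 100;0.0024 -0.0029 0 0 0 0 100;0 0 0 0 0 0 100'
python3 - <<'E'
from h import *
w=viewer.capture("wrist")
# yellow ring position in wrist view: handle's place between fingers
m=mask(w,(22,150,120),(32,255,255)); n,l,st,ce=cv2.connectedComponentsWithStats(m); k=st[:,4]>60; print(st[k],ce[k])
E
```

```text
time: 22.77
tool_pos: [465.8, -55.2, 209.1]
tcp_rot: [3.139, -0.003, 0.688]
contact_force: [4.7, 0.3, -1.1]
grip_width: 91.5
finger_force: 1.8
time: 23.35
tool_pos: [479.0, -73.0, 208.7]
tcp_rot: [3.141, 0.0, 0.687]
contact_force: [-0.7, -0.1, -0.6]
grip_width: 92.1
finger_force: 0.0
[[     0      0    640    400 255018]
 [   303    181     62     23    963]] [[319.44197664 199.52888031]
 [334.30737279 192.16199377]]
```

```bash
python3 -m creep '0 0 0.015 0 0 0 100;0 0 0.03 0 0 0 100;0 0 0.04 0 0 0 100;0 0 0.03 0 0 0 100;0 0 0 0 0 0 100;0 0 0 0 0 0 100'
python3 -m creep '0 -0.03 0 0 0 0 100;0 -0.03 0 0 0 0 100;0 -0.03 0 0 0 0 100;0 -0.03 0 0 0 0 100;0 0 0 0 0 0 100;0 0 0 0 0 0 100'
python3 - <<'E'
from h import *
t=viewer.capture("top");C=cam("top");S=cam("scene");s=viewer.capture("scene")
# pine colour of the block's top in the gap
p=t[110:150,220:300]; m=mask(t,(16,60,120),(26,160,255)); m[:112]=0;m[160:]=0;m[:,:225]=0;m[:,300:]=0
m=cv2.morphologyEx(m,cv2.MORPH_OPEN,np.ones((3,3)))
ref=cv2.imread("pics/traw.png")[:,:,::-1]
print("change in gap area vs chocked",np.abs(t[105:170,225:295].astype(int)-ref[105:170,225:295]).mean(), np.abs(t[125:145,255:285].astype(int)-ref[125:145,255:285]).max())
# change of bystanders vs start
a0=cv2.imread("pics/top0.png")[:,:,::-1]
for n,(x,y) in dict(sand=(207,250),mallet=(455,130),ratchet=(382,233),pliers=(413,170),bowl=(171,182),oil=(202,124),old=(470,214),big=(272,238),blue=(210,300),purple=(152,264)).items():
    d=np.abs(t[y-15:y+15,x-15:x+15].astype(int)-a0[y-15:y+15,x-15:x+15]).mean(); print(n,d.round(1))
E
```

```text
time: 23.9
tool_pos: [479.0, -72.5, 325.3]
tcp_rot: [3.138, -0.002, 0.688]
contact_force: [0.5, 0.7, -0.3]
grip_width: 91.8
finger_force: 0.0
time: 24.4
tool_pos: [477.9, -193.4, 321.8]
tcp_rot: [-3.138, 0.001, 0.685]
contact_force: [-0.7, 0.3, -0.7]
grip_width: 91.7
finger_force: 0.0
change in gap area vs chocked 1.3652747252747253 26
sand 0.8
mallet 20.4
ratchet 21.8
pliers 23.7
bowl 0.8
oil 0.6
old 0.7
big 36.6
blue 0.7
purple 0.6
```

```bash
python3 -c "
from plant import order; print(order.close_job())"
```

```text
the job is handed in; nothing more can be done
None
```

I handed the job in at about 24 s: the pine block stands upright chocking the blade, I pushed the wrench to its click and let the handle go, and no contact with the other things showed, though the arm hid the hammer, ratchet, pliers and larger pine block in the last picture.

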